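Set the refill marker of the spice rack

TASK

The pepper mill needs refilling: push the sliding refill marker along the rail at the front of the spice rack until it clicks into the notch in front of the pepper mill, pushing it on through any other notch on the way. Only push the marker from its side, do not pinch it; leave the jars and the mug where they stand. Take the hand away when it has clicked in.

Things in the scene. Friction and masses are not known exactly. Their poses are not given: they have to be found in the camera images.
- rack: Dark wooden spice rack fixed to the worktop: plinth 180 (x) x 320 (y) x 28 mm. Origin: centre of underside; x to its back, y along it (left for the robot at yaw 0). At x = -70 mm a steel rail 16 mm wide, top 38 mm above the worktop, runs along y and has three 11 mm gaps, the notches, at y = -85, 0, +85 mm. Behind each, at x = +50, stands a jar (within 5 mm); which one varies.
- marker (a joint): Marker's centre along the rail, rack y in m: -0.085, 0, 0.085 in the right, middle, left notch; range +-0.125; starts between right and middle. Friction 1 to 3 N. Within about 3 mm of a notch its spring ball falls in: the push dips to nothing, it jumps home, and then 12 to 16 N drive it out either way. Elsewhere it stays where left.
- marker_top (a point): Centre of the top face of the refill marker, 90 mm above the worktop. The marker is a grey upright block, 30 mm along the rail by 28 mm across, its flat side faces from 40 to 90 mm above the worktop, black ribs on top; a thin steel pointer, 55 to 61 mm above the worktop and up to 18 mm wide, reaches 54 mm from its centre towards the jars. Axes as the rack's.
- notch_right (a point): Centre of the right notch (rack y = -85 mm), at the level of the rail's top.
- notch_middle (a point): Centre of the middle notch (rack y = 0), at the level of the rail's top.
- notch_left (a point): Centre of the left notch (rack y = +85 mm), at the level of the rail's top.
- pepper_mill_mid (a point): Centre, half-way up, of the pepper mill: tall turned brown wood with a waist and a metal button on top, 58 mm across, 170 mm high, standing loose on the rack.
- salt_shaker_mid (a point): Centre, half-way up, of the salt shaker: grey, domed top, 44 mm across, 90 mm high, standing loose on the rack.
- spice_jar_mid (a point): Centre, half-way up, of the spice jar: glass with a dark brown cap, 41 mm across, 105 mm high, standing loose on the rack.
- mug_mid (a point): Centre, half-way up, of the light blue mug, 96 mm across and 93 mm high, standing on a coaster to the left of the rack; not to be moved.
Mind the look-alikes: they are no part of the job. Leave any blue or pink look-alike of the part that bears spice_jar_mid alone.

How it is judged:
At the end, for the whole second after the job is handed in: The refill marker rests in the notch in front of the pepper mill (joint within 2.5 mm of that notch: -0.085, 0 or +0.085 m) and does not move; the three jars and the mug stand upright within 15 mm of where they stood (((value of joint marker between -0.0875 and -0.0825 m and y of pepper_mill_mid in the frame of rack below -0.0425 m) or (value of joint marker between -0.0025 and 0.0025 m and y of pepper_mill_mid in the frame of rack between -0.0425 and 0.0425 m) or (value of joint marker between 0.0825 and 0.0875 m and y of pepper_mill_mid in the frame of rack above 0.0425 m)) and velocity of joint marker between -0.005 and 0.005 m/s and distance of each of pepper_mill_mid, salt_shaker_mid, spice_jar_mid, mug_mid from where it was at the start of the episode below 0.015 m and angle between each of pepper_mill_mid, salt_shaker_mid, spice_jar_mid, mug_mid's own z axis and vertical below 0.15 rad); the robot touches nothing.
It fails at once if the marker is pinched between the fingers or gripped (both its left and its right half pressed at once) (contact force between the fingers and marker_c0 above 1 N and contact force between the fingers and marker_c1 above 1 N).
It fails at once if a jar or the mug is shifted by more than 15 mm, lifted or tipped (distance of any of pepper_mill_mid, salt_shaker_mid, spice_jar_mid, mug_mid from where it was at the start of the episode above 0.015 m or angle between any of pepper_mill_mid, salt_shaker_mid, spice_jar_mid, mug_mid's own z axis and vertical above 0.2 rad).
It also fails if it takes over 40 s, if anything falls off the work surface, if the arm or the gripper's body presses on something with over 40 N, if the wrist force passes 120 N, or if a joint passes its speed limit or range.

ROBOT

A 7-joint arm with a two-finger parallel gripper is mounted at the origin on a cart in front of the work surface, level with it; the furniture and walls round the work are solid. World frame = base frame: x ahead of the robot, y to its left, z up, the work surface at z = 0. Lengths are in m, angles in rad, forces in N, time in s.
With the tool pointing down it reaches from about 0.4 to 0.85 m from the base axis. Payload 10.4 kg.
Tool frame: the origin (TCP) lies at the very end of the fingers, on their centre line; the grasp point (between the pads) lies 19 mm behind it (r.pinch_z is the distance from the TCP to the grasp point, in m); z points along the fingers, y is the line along which they close (so a half turn about z gives the same grasp; the last joint's range is limited). The gripper opens to 87 mm and grips with 3 to 60 N. Pads are 19 mm wide; open, the fingers measure 117 mm over their backs; the gripper's body (75 mm by 190 mm) begins 51 mm behind the grasp point.
Start: joints at [1.201, 0.332, -0.065, 1.46, 0.022, 1.35, -0.088], TCP at [0.212, -0.588, 0.223] pointing down, gripper open.
Joint ranges: [-2.6, 2.6], [-0.5, 2.12], [-1.47, 1.34], [0.16, 2.42], [-1.27, 4.41], [0.06, 2.06], [-2.6, 2.6]. Speed limits (rad/s): [2.22, 2.22, 2.79, 2.79, 3.14, 3.14, 3.14].

INTERFACE

Orientations are given as a unit quaternion [x, y, z, w].
In Python, from bench import sensors, vision, r gives the robot as it stands.
- The arm moves only by the shell command python3 -m crank 'ROWS' [OPENING] [FORCE]. ROWS is JSON, a list of rows, each a list of 2 entries, a list of its own where there are three numbers: the shift along the tool's x, y, z normalised to -1 to 1, where 1 is 3 cm, then the turn about the tool's z normalised to -1 to 1, where 1 is 8 degrees. A call has 1 to 12 rows; each row shifts and turns the commanded pose from where the row before left it, along the tool's axes as they then stand; what a row does not reach is not made up. A row lasts 1/8 s, in which the tool goes at most 62.5 mm and 10.7 degrees, less where a joint would pass 70% of its speed; a pose out of reach is approached as far as the arm can. A call with a number of a shift or a turn outside -1 to 1 is refused whole. A call with a gripper value outside its range is refused whole. OPENING is the opening, from 0 (shut) to 1 (fully open), set as the call begins (- or left out, the last holds). The fingers move at their own pace and stop on an object; FORCE is the grip in N (left out, the last holds). Time passes only in rows, so rows that do not move let the fingers close. It gives the time, the measured TCP pose, the force, the opening and the grip force at its end, in the units of the state.
- sensors.read_state(): the state, without advancing time (a new reading comes with each control period).
- vision.camera(name): name is "scene" or "top"; returns the picture (480x640x3 uint8, red, green, blue); there is no depth.
- vision.camera_model(name): a dict with "vertical_fov" (degrees; the focal length in pixels is half the picture's height over the tangent of half this angle, whatever the lens; pixels are square), "cx", "cy" (the principal point, pixels), "camera_from_world" (4x4, takes a point from world to camera coordinates). Camera axes: x right, y down, z forward; pixel columns grow to the right and rows downward; lengths in m; the calibration is good to about 2 mm. A picture is of the moment at which its call begins. camera_model takes no time and is no camera call.
- r.close_job(): hands the job in; it is judged then, once.
The state is a dict: "time": time; "joint_positions": joint angles; "joint_vel": joint speeds; "joint_torque": joint torques, N m; "ee_pos": TCP position; "eef_rot": TCP orientation; "ft_force": force on the tool from outside, world axes, zero at the start; "torque": the same for the moment, N m; "width": finger opening in m; "grip_force": force on a finger pad.
Only numpy, scipy, OpenCV 4.12 (cv2) and the standard library are available. Lean on these libraries where they do the work, as an engineer would, in place of code of your own. Each camera call takes 0.05 s, during which the arm holds its last target. There are 200 camera calls.

## Working session

There is one attempt and no reset: what is moved stays moved. The work goes in short steps, Python scripts to look and compute and a shell command to move; the robot and the scene stay as the last step left them, time stands still between calls to the robot, and variables do not carry over. Pictures are saved under pics/ and viewed, at most 10 in all, crops included, and the job is handed in when it is done.

```bash
mkdir -p pics
python3 - <<'E'
from bench import sensors, vision, r
import cv2
for n in("scene","top"):
    cv2.imwrite(f"pics/{n}0.png",vision.camera(n)[:,:,::-1])
    print(n,vision.camera_model(n))
s=sensors.read_state();print(s)
E
```

```text
scene {'vertical_fov': 48.5502602916213, 'cx': 317.23232454320726, 'cy': 244.11429400612062, 'camera_from_world': array([[-0.6462784 , -0.76308182,  0.00551134,  0.39051885],
       [-0.55132561,  0.4619175 , -0.69474621,  0.36649671],
       [ 0.52760242, -0.45203801, -0.71923385,  1.17939781],
       [ 0.        ,  0.        ,  0.        ,  1.        ]])}
top {'vertical_fov': 42.03653363500399, 'cx': 323.76904627992707, 'cy': 232.4290509668705, 'camera_from_world': array([[ 0.37849329, -0.9255976 ,  0.00345035, -0.20316358],
       [-0.73326119, -0.30211422, -0.60914287,  0.46682699],
       [ 0.56486358,  0.22802648, -0.793053  ,  1.41693806],
       [ 0.        ,  0.        ,  0.        ,  1.        ]])}
{'time': 0.1, 'joint_positions': array([ 1.20138343,  0.3328171 , -0.06472422,  1.46084351,  0.02161416,
        1.3499184 , -0.08851148]), 'joint_vel': array([ 0.00201186, -0.0010967 ,  0.00061279, -0.00363663, -0.00220163,
        0.00046724,  0.00150608]), 'joint_torque': array([ 2.75340084e-03, -6.24547648e+01,  2.54423660e-02, -3.90717673e+01,
       -6.15114067e-02,  3.65284423e-02,  6.83488423e-06]), 'ee_pos': array([ 0.21232611, -0.58745862,  0.22183491]), 'eef_rot': array([ 9.84999648e-01,  1.72555143e-01, -1.42868261e-04, -6.29068690e-04]), 'ft_force': array([0.92672358, 0.09758178, 0.65400841]), 'torque': array([-0.02020164, -0.00711617,  0.02132251]), 'grip_force': 0.0, 'width': 0.0874148390138494}
```

View pics/scene0.png

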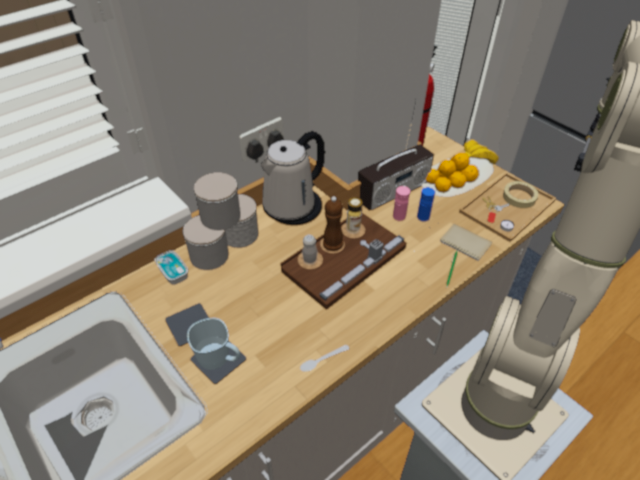

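View pics/top0.png

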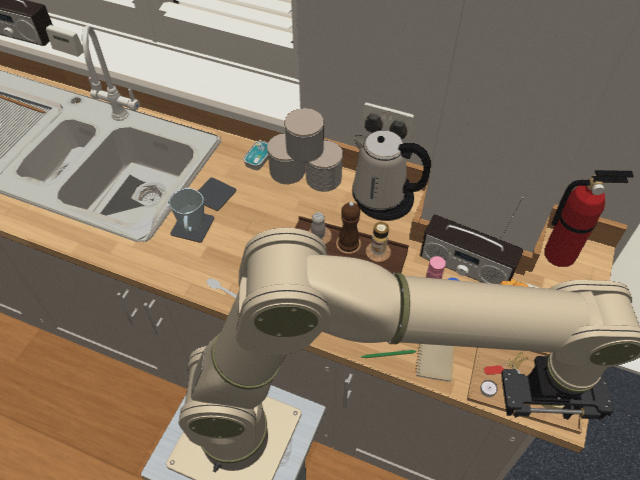

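Run:
```python
import cv2
im=cv2.imread("pics/scene0.png")[185:310,270:420]
cv2.imwrite("pics/crop0.png",cv2.resize(im,None,fx=4.8,fy=4.8,interpolation=cv2.INTER_CUBIC))
```

```text
(no output)
```

View pics/crop0.png

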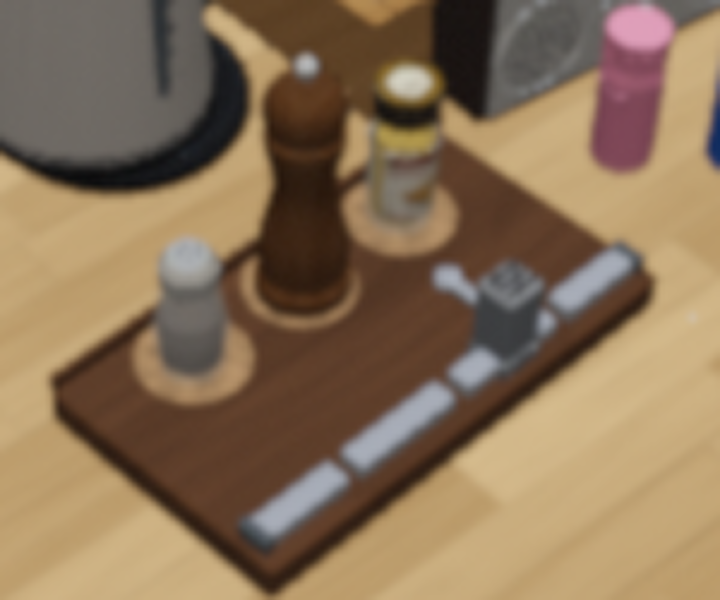

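The crop shows salt left, pepper mill in the middle and the jar right. The marker top is at crop (512,284), and the notches are at about (345,470), (455,393) and (550,312). The target is the middle notch, so I push left from the marker's right side.

```bash
cat > h.py <<'E'
import numpy as np
from bench import sensors, vision
def ray(n,u,v,z):
    m=vision.camera_model(n);f=240/np.tan(np.radians(m["vertical_fov"]/2));T=m["camera_from_world"]
    R=T[:3,:3];o=-R.T@T[:3,3];d=R.T@np.array([(u-m["cx"])/f,(v-m["cy"])/f,1])
    return o+d*(z-o[2])/d[2]
E
python3 - <<'E'
from h import *
from scipy.spatial.transform import Rotation as Ro
P={}
for k,u,v,z in [("nl",345,470,.038),("nm",455,393,.038),("nr",550,312,.038),("rl",255,528,.038),("rr",630,258,.038),("top",512,284,.09),("FL",270,578,.028),("FR",651,285,.028),("BL",55,385,.028),("salt",192,362,.035),("pep",302,292,.035),("jar",402,212,.035),("pepbutton",306,64,.17)]:
    P[k]=ray("scene",270+u/4.8-.4,185+v/4.8-.4,z);print(k,P[k].round(4))
n=np.linalg.norm
print("len rail",n(P["rr"]-P["rl"]),"front",n(P["FL"]-P["FR"]),"side",n(P["FL"]-P["BL"]),"notch",n(P["nl"]-P["nm"]),n(P["nr"]-P["nm"]))
for a,b in(("rr","rl"),("FR","FL"),("nr","nl")):
    d=P[b]-P[a];print("yaw",np.degrees(np.arctan2(-d[0],d[1])))
s=sensors.read_state();print(Ro.from_quat(s["eef_rot"]).as_matrix().round(3))
E
```

```text
nl [0.4656 0.0353 0.038 ]
nm [ 0.4676 -0.049   0.038 ]
nr [ 0.4774 -0.1338  0.038 ]
rl [0.4665 0.0986 0.038 ]
rr [ 0.4781 -0.2007  0.038 ]
top [ 0.4743 -0.0939  0.09  ]
FL [0.442  0.1091 0.028 ]
FR [ 0.4609 -0.2021  0.028 ]
BL [0.6226 0.1127 0.028 ]
salt [0.5816 0.0465 0.035 ]
pep [ 0.5828 -0.0372  0.035 ]
jar [ 0.5942 -0.1268  0.035 ]
pepbutton [ 0.6175 -0.0661  0.17  ]
len rail 0.2995303653147003 front 0.31170792952580484 side 0.18054258749942192 notch 0.08424417049640517 0.08536257357698143
yaw 2.2068485561222113
yaw 3.4661195110474083
yaw 4.019607872557886
[[ 0.94   0.34  -0.   ]
 [ 0.34  -0.94   0.001]
 [-0.    -0.001 -1.   ]]
```

```bash
python3 -m crank '[[[0,0,0],0.7],[[0.3,-0.3,0],0.7],[[0.6,-0.8,0],0.7],[[0.68,-1,0],0],[[0.68,-1,0],0],[[0.68,-1,0],0],[[0.68,-1,0],0],[[0.68,-1,0],0],[[0.68,-1,0],0],[[0.68,-1,0],0],[[0.68,-1,0],0],[[0,0,0],0]]' 0 20
```

```text
time: 1.6
ee_pos: [0.3847, -0.2995, 0.2225]
eef_rot: [1.0, 0.029, 0.0, -0.0]
ft_force: [-0.3, -0.8, 0.2]
width: 0.0004
grip_force: 0.0
```

```bash
python3 -m crank '[[[0.66,-0.9,0],0],[[0.66,-0.9,0],0],[[0.66,-0.9,0],0],[[0.66,-0.9,0],0],[[0.66,-0.9,0],0],[[0,0,1],0],[[0,0,1],0],[[0,0,1],0],[[0,0,0],0]]'
python3 - <<'E'
from h import *
import cv2
im=vision.camera("scene")[:,:,::-1][185:310,270:420]
cv2.imwrite("pics/c1.png",cv2.resize(im,None,fx=4.8,fy=4.8,interpolation=cv2.INTER_CUBIC))
E
```

```text
time: 2.72
ee_pos: [0.4731, -0.1623, 0.1306]
eef_rot: [1.0, 0.026, -0.002, -0.001]
ft_force: [-0.3, -0.8, 0.7]
width: 0.0005
grip_force: 0.0
```

View pics/c1.png

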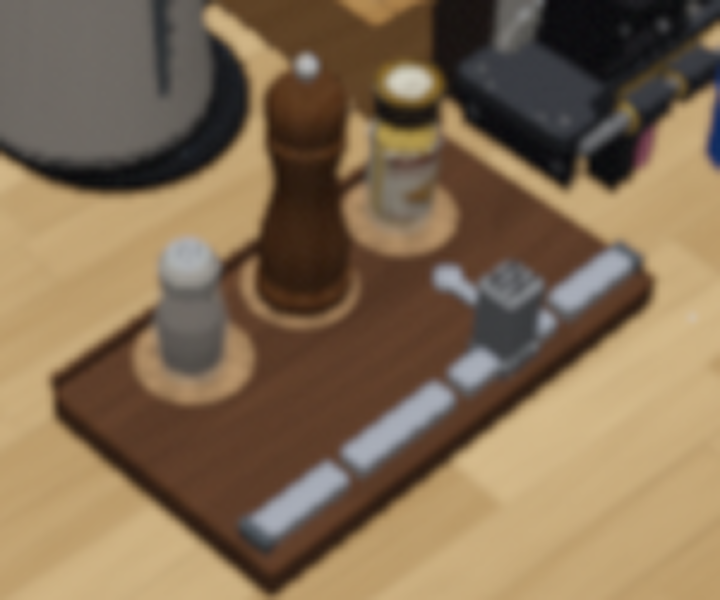

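The jars and marker are undisturbed, and the gripper is at the upper right, above the right end of the rail. I'll descend and move near contact.

```bash
python3 -m crank '[[[0.07,0,0.6],0],[[0,0,0.6],0],[[0,0,0.6],0],[[0,0,0.6],0],[[0,0,0.1],0],[[0,-0.4,0],0],[[0,-0.4,0],0],[[0,0,0],0]]'; python3 -m crank '[[[0,-0.2,0],0],[[0,-0.2,0],0],[[0,-0.2,0],0],[[0,-0.2,0],0]]'
```

```text
time: 3.78
ee_pos: [0.4761, -0.1364, 0.0582]
eef_rot: [1.0, 0.028, 0.0, 0.0]
ft_force: [0.2, -0.2, -0.1]
width: 0.0006
grip_force: 0.0
time: 4.28
ee_pos: [0.4745, -0.1161, 0.0577]
eef_rot: [1.0, 0.026, 0.0, 0.001]
ft_force: [0.9, -9.6, -1.4]
width: 0.0004
grip_force: 4.9
```

```bash
for i in 1; do python3 -m crank '[[[0,0,0],0]]'; python3 -m crank '[[[0,-0.12,0],0],[[0,-0.12,0],0],[[0,-0.12,0],0]]'; python3 -m crank '[[[0,-0.12,0],0],[[0,-0.12,0],0]]'; done
python3 - <<'E'
from h import *
import cv2
im=vision.camera("scene")[:,:,::-1][185:310,270:420]
cv2.imwrite("pics/c2.png",cv2.resize(im,None,fx=4.8,fy=4.8,interpolation=cv2.INTER_CUBIC))
E
```

```text
time: 4.4
ee_pos: [0.4743, -0.1141, 0.0576]
eef_rot: [1.0, 0.027, 0.0, 0.0]
ft_force: [0.1, -0.6, 0.4]
width: 0.0005
grip_force: 0.5
time: 4.78
ee_pos: [0.4738, -0.1051, 0.0577]
eef_rot: [1.0, 0.026, 0.0, 0.001]
ft_force: [0.3, -10.1, -0.2]
width: 0.0004
grip_force: 4.6
time: 5.03
ee_pos: [0.4734, -0.0979, 0.0577]
eef_rot: [1.0, 0.026, 0.0, 0.001]
ft_force: [0.0, -10.1, 0.7]
width: 0.0003
grip_force: 4.6
```

View pics/c2.png

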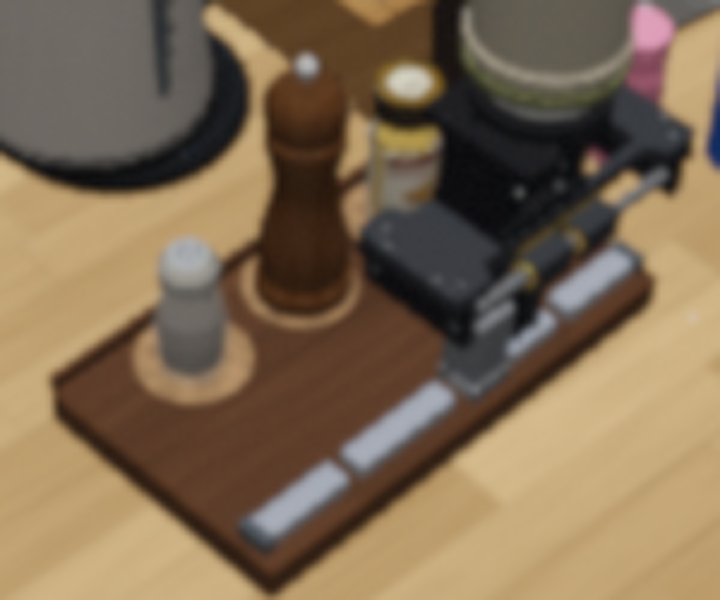

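Marker's lower corner is now at crop (475,392); it has moved roughly 26–30 mm towards the middle notch. I'll continue in 2 mm steps and watch for the force dip.

```bash
f(){ grep -E "ee_pos|ft_force" | tr '\n' ' '; echo; }
python3 -m crank '[[[0,-0.07,0],0],[[0,-0.07,0],0]]'|f
python3 -m crank '[[[0,-0.07,0],0]]'|f
python3 -m crank '[[[0,-0.07,0],0]]'|f
python3 -m crank '[[[0,-0.07,0],0]]'|f
python3 -m crank '[[[0,-0.07,0],0]]'|f
```

```text
ee_pos: [0.4731, -0.0936, 0.0577] ft_force: [0.4, -9.2, -0.6] 
ee_pos: [0.473, -0.0915, 0.0576] ft_force: [0.6, -9.2, -1.1] 
ee_pos: [0.4729, -0.0894, 0.0577] ft_force: [0.3, -9.0, -0.4] 
ee_pos: [0.4728, -0.0873, 0.0576] ft_force: [-0.3, -7.0, 0.2] 
ee_pos: [0.4726, -0.0839, 0.0576] ft_force: [-1.0, -0.5, -0.4]
```

The force dipped to nothing, so it clicked. I'll back off sideways, rise and look.

```bash
python3 -m crank '[[[0,0.5,0],0],[[0,0.7,0],0],[[0,0.5,-0.3],0],[[0,0,-1],0],[[0,0,-1],0],[[0,0.6,-1],0],[[-0.5,1,-0.7],0],[[-0.5,1,0],0],[[-0.5,1,0],0],[[-0.5,1,0],0],[[-0.5,1,0],0],[[0,0,0],0]]'
python3 - <<'E'
from h import *
import cv2
im=vision.camera("scene")[:,:,::-1][185:310,270:420]
cv2.imwrite("pics/c3.png",cv2.resize(im,None,fx=4.8,fy=4.8,interpolation=cv2.INTER_CUBIC))
E
```

```text
time: 7.32
ee_pos: [0.4081, -0.3088, 0.178]
eef_rot: [1.0, 0.025, 0.0, 0.0]
ft_force: [1.4, 0.5, 0.0]
width: 0.0006
grip_force: 0.0
```

View pics/c3.png

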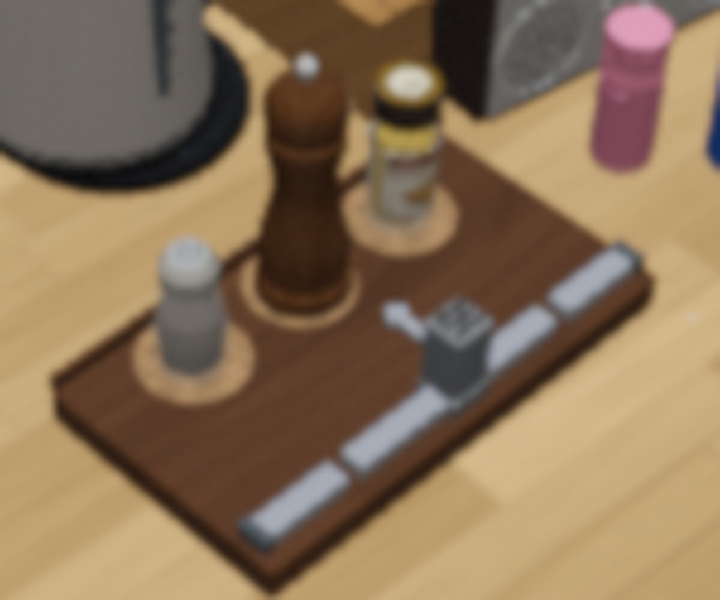

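The marker top is now at crop (460,320), over the middle notch, and the jars have not moved. One ray check before handing in.

Run:
```python
from h import *
p=ray("scene",270+460/4.8-.4,185+320/4.8-.4,.09);d=np.array([-.055,.9985])
nl,nr=np.array([.4656,.0353]),np.array([.4774,-.1338])
print(p,(p[:2]-(nl+nr)/2)@d, sensors.read_state()["ft_force"])
```

```text
[ 0.47307322 -0.05302648  0.09      ] -0.0038573378326374873 [0.89256293 0.45282607 0.75998613]
```

Run:
```python
from h import *
import cv2
im=vision.camera("top")[:,:,::-1]
cv2.imwrite("pics/t1f.png",im)
cv2.imwrite("pics/t1.png",cv2.resize(im[190:320,270:430],None,fx=4.6,fy=4.6,interpolation=cv2.INTER_CUBIC))
```

```text
(no output)
```

View pics/t1.png

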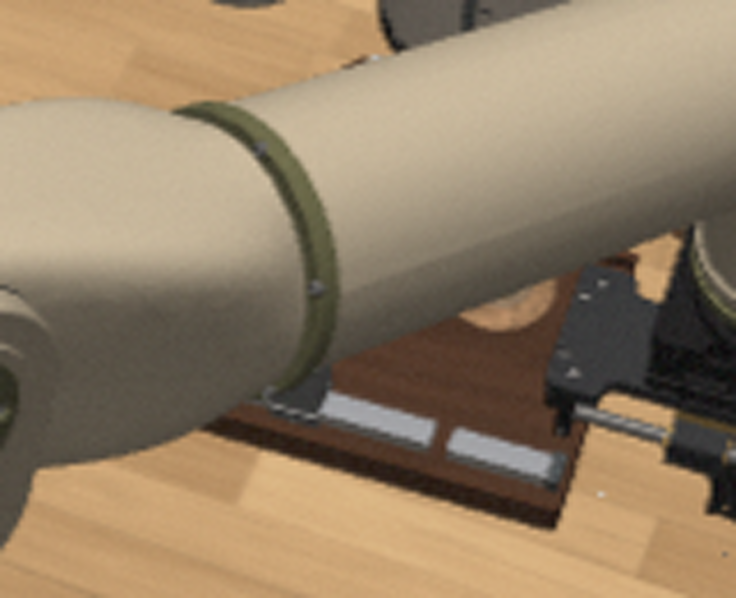

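The arm hides most of it, but the right notch (441,440) and the marker's right-hand base edge (front corner ≈(312,420), back ≈(328,398)) are visible. Centre to edge should be 70 mm if the marker is home.

Run:
```python
from h import *
d=np.array([-.055,.9985]);q=lambda u,v,z:ray("top",270+u/4.6-.4,190+v/4.6-.4,z)[:2]
n=q(441,440,.038)
for p in((312,420),(320,409),(328,398),(268,402)):
    print(p,(q(*p,.04)-n)@d)
e=q(560,470,.038);print("rail end",(e-n)@d,n)
s=lambda u,v,z:ray("scene",270+u/4.8-.4,185+v/4.8-.4,z)[:2]
for p in ((455,405),(424,372),(490,372)): print(p,(s(*p,.04)-(np.array([.4715,-.049])))@d)
```

```text
(312, 420) 0.07269337215175138
(320, 409) 0.07073816667932921
(328, 398) 0.0687720024851553
(268, 402) 0.10019360827538369
rail end -0.06879753049362433 [ 0.47622654 -0.14171321]
(455, 405) 0.008147177513586321
(424, 372) 0.002827430621003583
(490, 372) -0.024140466732367326
```

In the top view the marker's edges lie 70.7 and 100.2 mm from the right notch. That puts its centre 85.5 mm away, which is home in the middle notch and agrees with the force dip.

```bash
python3 -c "
from bench import r
print(r.close_job())"
```

```text
the job is handed in; nothing more can be done
None
```

I pushed the marker from its right side into the middle notch, in front of the pepper mill, where it clicked in. The jars were unmoved in the last picture, the hand is clear, and the job is handed in; the verdict was not reported.

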